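Seat the interlock pin in the chassis socket

ROBOT

A 6-joint arm with a two-finger parallel gripper is mounted at the origin on the work surface. World frame = base frame: x ahead of the robot, y to its left, z up, the work surface at z = 0. Lengths are in m, angles in rad, forces in N, time in s.
With the tool pointing down it reaches from about 0.35 to 0.975 m from the base axis. Payload 4.9 kg.
Tool frame: the origin (TCP) lies on the centre line of the jaws, within the pads' length; the fingertips stand manip.tcp_to_tips ahead of it and the grasp point (between the pads) lies 11 mm behind it (manip.tcp_to_tips is the distance from the TCP to the fingertips, in m); x points along the fingers, y is the direction in which the jaws open and shut, and the axes are right-handed (so a half turn about x gives the same grasp; the last joint's range is limited). The gripper opens to 85 mm and grips with 20 to 120 N. Pads are 22 mm wide; open, the fingers measure 114 mm over their backs; the gripper's body (76 mm by 85 mm) begins 54 mm behind the grasp point. The pads swing forward as they close: fully open they stand 13 mm farther back than shut.
Start: joints at [-1.307, 0.053, 1.613, -0, 1.476, -0.119], TCP at [0.233, -0.58, 0.239] pointing down, gripper open.
Joint ranges: [-3.01, 3.01], [-1.01, 2.22], [0.06, 2.58], [-1.02, 4.17], [0.09, 2.62], [-3.14, 3.14]. Speed limits (rad/s): [2.57, 2.57, 3.14, 3.14, 3.14, 3.14].

INTERFACE

Orientations are given as a unit quaternion [w, x, y, z].
In Python, from plant import status, imaging, workorder, manip gives the robot as it stands.
- The arm moves only by the tool carry_out, never from a script. Its argument "moves" is one flat list of numbers, 5 for each row, row after row: the opening, from 0 (shut) to 1 (fully open), then the shift along the tool's x, y, z in cm, then the turn about the tool's x in rad. In form: [claw, tx, ty, tz, twist, claw, tx, ty, tz, twist, ...]. A call has 1 to 12 rows; each row is the pose to reach, as a shift and turn from the pose commanded when the call began, along the tool's axes at that moment; what a row does not reach only later rows make up. A row lasts 1/12 s, in which the tool goes at most 41.7 mm and 7.16 degrees, less where a joint would pass 70% of its speed; a pose out of reach is approached as far as the arm can. A call with a gripper value outside its range is refused whole. The fingers move at their own pace and stop on an object; the grip force is fixed at half the most. Time passes only in rows, so rows that repeat a pose let the fingers close. It gives the time, the measured TCP pose, the force and the opening at its end, in the units of the state.
- status.state(): the state, without advancing time (a new reading comes with each control period).
- imaging.grab_frame(name): name is "scene" or "top" or "wrist"; returns the picture (480x640x3 uint8, red, green, blue); there is no depth.
- imaging.camera_info(name): a dict with "K" (3x3 intrinsics, pixels), "R" (3x3) and "t" (3): a world point X has camera coordinates R X + t. Camera axes: x right, y down, z forward; pixel columns grow to the right and rows downward; lengths in m; the calibration is good to about 2 mm. A picture is of the moment at which its call begins: read the wrist's pose just before it. camera_info takes no time and is no camera call; for the wrist camera it gives the pose at the moment of the call.
- workorder.job_done(): hands the job in, once; it reports no verdict.
The state is a dict: "time": time; "joint_pos": joint angles; "joint_vel": joint speeds; "joint_efforts": joint torques, N m; "tool_pos": TCP position; "tool_rot": TCP orientation; "contact_force": force on the tool from outside, world axes, zero at the start; "ft_torque": the same for the moment, N m; "gripper_width": opening from 0.0 (shut) to 1.0 (fully open).
Only numpy, scipy, OpenCV 4.12 (cv2) and the standard library are available. Lean on these libraries where they do the work, as an engineer would, in place of code of your own. Each camera call takes 0.05 s, during which the arm holds its last target.

TASK

Take the red-handled pin out of the wooden holder and put its steel shank, upright, into the blind hole in the top of the aluminium socket block in the opened chassis; its position is known only to a few millimetres, so feel for its mouth with small sliding circles. Press the pin straight down against the stiff plunger until its red handle sits flush on the block, then let go and back away. Be gentle (the pin must never bear on the block or chassis with more than 60 N) and leave the blue pin, the meter, the bottle and the screwdriver where they are.

Things in the scene. Friction and masses are not known exactly. Their poses are not given: they have to be found in the camera images.
- pin_grip (a point): Middle of the red handle of the pin to fit, on its axis; z points up along the pin. Pin: red cylindrical handle 24 mm diameter, 56 mm tall; below it a plain steel shank, 16 mm diameter, 34 mm long, flat square-edged foot. The point is 28 mm below the pin's top, 28 mm above the shoulder (handle's flat underside), 62 mm above the foot. Loose, 70 to 140 g.
- spare_grip (a point): Same point on the spare pin, which is the same shape and size but has a blue handle. It stands in the other hole of the holder and stays there (within 20 mm).
- holder: Wooden pin holder, fixed, 50 mm (x) by 150 mm (y) by 34 mm high; origin at the centre of its underside, on the table. Two blind holes, 19 mm wide and 26 mm deep, at y = +45 mm and -45 mm on its long axis; the red pin may stand in either. The shoulders of the standing pins are 8 mm above its top.
- chassis: Opened instrument chassis, fixed: aluminium tray 220 (x) by 240 (y) mm, rim 28 mm high; origin at the centre of its underside, on the table. In it: green circuit board with blue capacitors on its -y side (to 32 mm high), transformer in the +x +y corner (to 36 mm) and the aluminium socket block, 70 x 70 mm, flat smooth top 56 mm above the table, the highest thing in it.
- mark (a point): NOMINAL hole centre on the level of the socket block's top, at (-20, 30, 56) mm in the chassis frame; z up. The block is bolted through slots: its hole really lies 3 to 6 mm away from this (unmarked) point, direction unknown, but is clamped and does not shift. Round vertical hole, 17.5 mm wide, no chamfer, 44 mm deep. The shank drops freely 16 mm into it, then meets the plunger.
- plunger (a joint): Black interlock plunger inside the hole, 12 mm diameter; at value 0 its top is 16 mm below the mouth. Value in m, growing downwards. No spring: it resists with about 6 N of friction and stays where pushed; the pin's weight does not move it. With the pin home (shoulder on the block) it reads about 0.018; its end stop is at 0.021.
- meter_center (a point): Centre of the yellow hand-held multimeter lying on the bench, 85 x 160 x 36 mm, z up. Bystander.
- bottle_center (a point): Centre of a small amber bottle standing on the bench, 40 mm diameter, 75 mm tall, z up. Bystander.
- driver_grip (a point): Handle of a screwdriver with orange handle, about 170 mm long, lying on the bench. Bystander.
There are look-alikes about, which are no part of the job. There is more than one size of the part that bears pin_grip; the job needs the smallest. Of the things that look like the part that bears spare_grip, the smaller one is meant.

How it is judged:
By the outcome, as a careful person would: the job done as asked, in the order asked, and still so for the second after the job is handed in, with the robot touching nothing.
It also fails if it takes over 72 s, if anything falls off the work surface, if the arm or the gripper's body presses on something with over 40 N, if the wrist force passes 120 N, or if a joint passes its speed limit or range.

## Working session

There is one attempt and no reset: what is moved stays moved. The work goes in short steps, Python scripts to look and compute and a tool call to move; the robot and the scene stay as the last step left them, time stands still between calls to the robot, and variables do not carry over. Pictures are saved under pics/ and viewed, and the job is handed in when it is done.

Besides the shell and the picture viewer there is one more tool, called by a JSON object that holds its "api" and its "payload". carry_out: Moves the arm, as the interface text tells. Its arguments: {"type":"object","properties":{"moves":{"type":"array","items":{"type":"number"}}},"required":["moves"]}

```bash
ls; mkdir -p pics
cat > h.py <<'E'
import numpy as np, cv2
from plant import status, imaging, workorder, manip
def save(n,f):
    im=imaging.grab_frame(n); cv2.imwrite('pics/'+f,cv2.cvtColor(im,cv2.COLOR_RGB2BGR)); return im
def ray(n,u,v,ci=None):
    c=ci or imaging.camera_info(n); K,R,t=[np.array(c[k]) for k in('K','R','t')]
    return -R.T@t, R.T@np.linalg.solve(K,[u,v,1.])
def plane(n,u,v,z,ci=None):
    o,d=ray(n,u,v,ci); return o+d*(z-o[2])/d[2]
def tri(obs):
    A=np.zeros((3,3));b=np.zeros(3);rs=[]
    for o,d in obs:
        d=d/np.linalg.norm(d);P=np.eye(3)-np.outer(d,d);A+=P;b+=P@o;rs.append((P,o))
    X=np.linalg.solve(A,b); return X,[float(np.linalg.norm(P@(X-o))) for P,o in rs]
def proj(n,X,ci=None):
    c=ci or imaging.camera_info(n); p=np.array(c['K'])@(np.array(c['R'])@np.array(X)+np.array(c['t'])); return p[:2]/p[2]
E
python3 - <<'E'
from h import *
for n in('scene','top','wrist'): save(n,n+'0.png')
print(status.state(), manip.tcp_to_tips)
for n in('scene','top','wrist'):
    c=imaging.camera_info(n);print(n,np.round(ray(n,320,240)[0],3),np.round(ray(n,320,240)[1],3),c['K'][0][0])
E
```

```text
pics
{'time': 0.15, 'joint_pos': array([-1.30700463e+00,  5.31902032e-02,  1.61400132e+00,  2.55557827e-05,
        1.47602597e+00, -1.18986289e-01]), 'joint_vel': array([-0.00071736, -0.00054466, -0.0036772 ,  0.00025051, -0.0002571 ,
        0.00114175]), 'joint_efforts': array([ 3.54583017e-04, -3.94242811e+01, -3.70722127e+01, -1.32820969e-04,
        4.66856989e-03,  9.33774402e-06]), 'tool_pos': array([ 0.2333231 , -0.57928752,  0.23834117]), 'tool_rot': array([-0.13393327, -0.69416304, -0.13508049,  0.69422821]), 'contact_force': array([0.99296546, 0.88390821, 0.4124125 ]), 'ft_torque': array([ 0.0201715 , -0.03166833,  0.01556562]), 'gripper_width': 0.998658801300031} 0.008
scene [0.843 0.545 0.71 ] [-0.336 -0.632 -0.698] 441.3921157273305
top [0.457 0.006 0.98 ] [ 0.087  0.003 -0.996] 465.37738996502674
wrist [ 0.305 -0.55   0.372] [-0.297 -0.119 -0.948] 389.25328991935135
```

View pics/scene0.png

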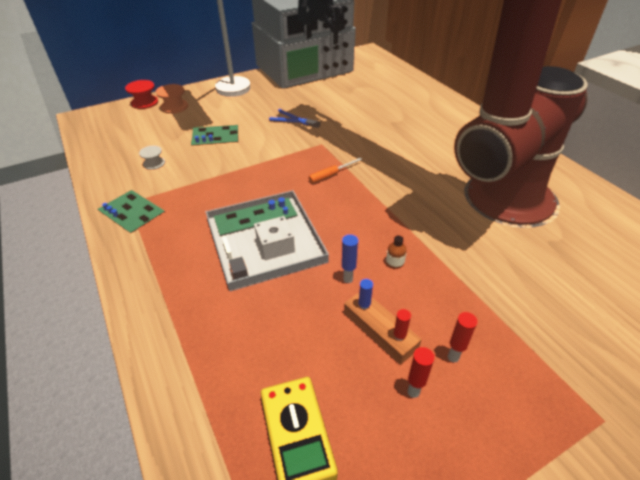

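View pics/top0.png

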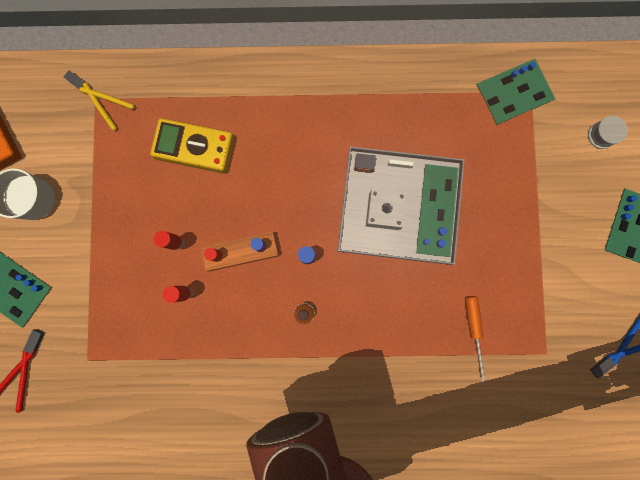

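View pics/wrist0.png

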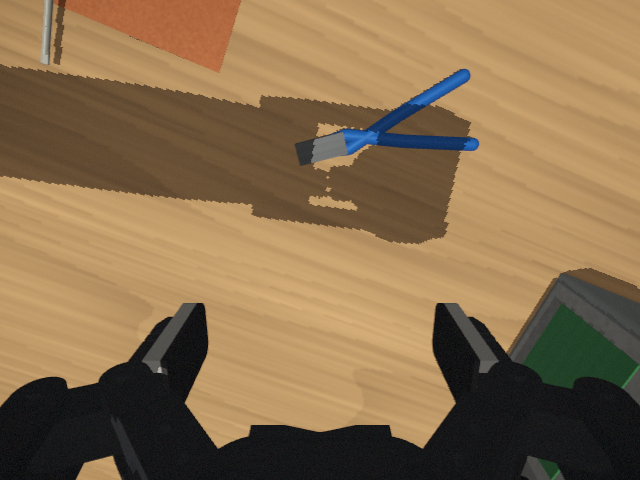

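The scene view shows the holder's blue pin at (366,293) and red pin at (402,324). Larger look-alikes stand outside it. In the top view the red pin is at (212,254), the blue one at (257,244), and the block's hole appears at (387,208).

Run:
```python
from h import *
t=cv2.imread('pics/top0.png');s=cv2.imread('pics/scene0.png')
a=cv2.resize(t[225:285,195:285],(720,480),interpolation=cv2.INTER_CUBIC)
b=cv2.resize(t[145:270,335:470],None,fx=5,fy=5,interpolation=cv2.INTER_CUBIC)
cv2.imwrite('pics/ta.png',a);cv2.imwrite('pics/tb.png',b[:600])
cv2.imwrite('pics/sa.png',cv2.resize(s[270:370,335:435],None,fx=6,fy=6,interpolation=cv2.INTER_CUBIC))
for n,im in(('top',t),('scene',s)):
    h=cv2.cvtColor(im,cv2.COLOR_BGR2HSV)
    for c,m in(('red',((h[...,0]<4)|(h[...,0]>174))&(h[...,1]>200)&(h[...,2]>90)),('blue',(h[...,0]>105)&(h[...,0]<130)&(h[...,1]>150)&(h[...,2]>80))):
        k,l,st,ce=cv2.connectedComponentsWithStats(m.astype(np.uint8))
        for i in range(1,k):
            if st[i,4]>60: print(n,c,st[i],ce[i].round(1))
```

```text
top red [154 231  17  16 209] [161.6 238.4]
top red [205 248  12  13  97] [210.3 253.8]
top red [163 286  16  16 196] [170.6 293.9]
top red [  0 351  34  61 530] [ 18.4 378.3]
top blue [626 317  14  21  95] [634.4 327.8]
top blue [606 352  20  12 106] [616.5 356.2]
scene red [127  81  26  13 241] [139.6  86.8]
scene red [395 310  15  28 298] [401.9 322.9]
scene red [451 313  26  37 582] [463.4 330.6]
scene red [409 348  25  39 668] [420.8 366.3]
scene blue [344 236  13  10 107] [349.7 240.5]
scene blue [361 280  10   9  71] [365.9 284.4]
```

View pics/ta.png

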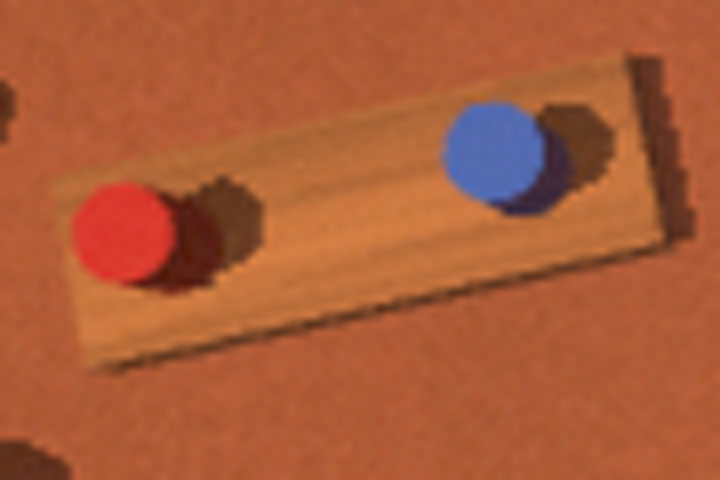

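View pics/tb.png

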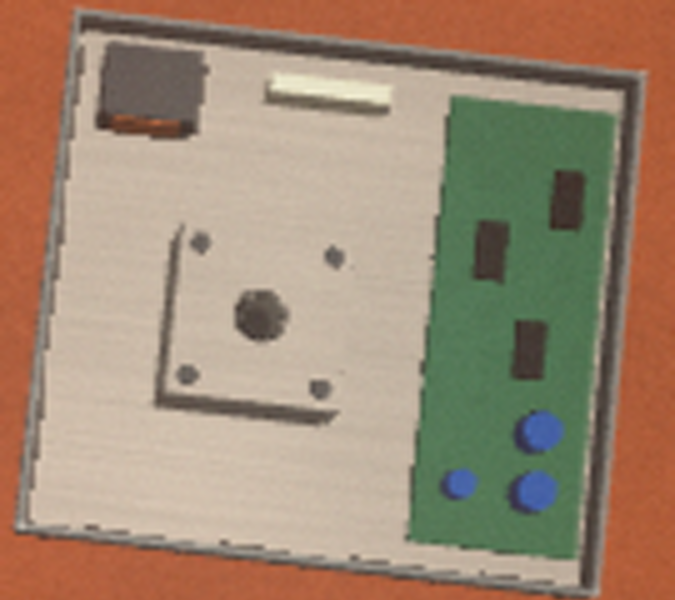

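View pics/sa.png

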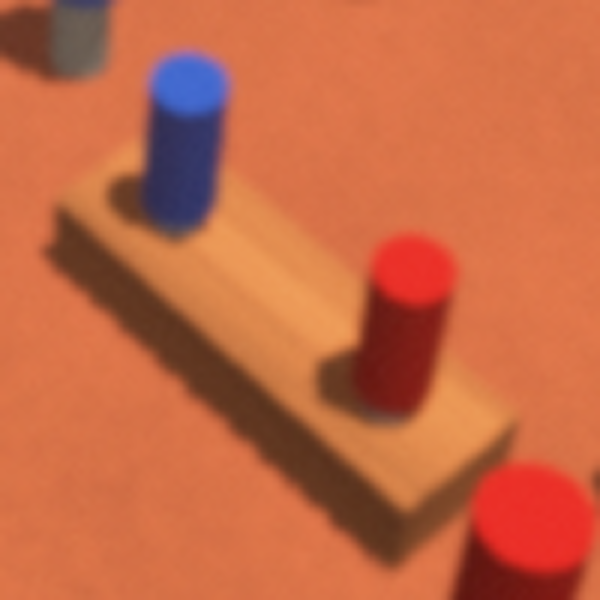

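Run:
```python
from h import *
for nm,a,b in(('red',(210.1,253.7),(403.6,314.6)),('blue',(256.3,243.5),(366.2,283.7))):
    X,e=tri([ray('top',*a),ray('scene',*b)]);print(nm,X.round(4),np.round(e,4), 'top@98', plane('top',*a,.098).round(4),'scene@98',plane('scene',*b,.098).round(4))
# chassis rim outer corners (top crop /5)
T=lambda u,v:((u+.5)/5-.5+335,(v+.5)/5-.5+145)
cs=[T(76,10),T(648,72),T(598,597),T(15,531)]
P=[plane('top',*c,.028)[:2] for c in cs];print(np.round(P,4));P=np.array(P)
print('sides',[np.linalg.norm(P[i]-P[i-1]).round(4) for i in range(4)])
# corners: P0 = +x+y , P1=+x-y, P2=-x-y,P3=-x+y
ex=(P[0]+P[1]-P[2]-P[3]);ex/=np.linalg.norm(ex);ey=(P[0]+P[3]-P[1]-P[2]);ey/=np.linalg.norm(ey)
print('yaw',np.arctan2(ex[1],ex[0]),np.arctan2(-ey[0],ey[1]))
c=P.mean(0);print('c',c,'mark',c+ex*-.02+ey*.03)
h=plane('top',*T(261,314),.056);print('hole',h,'screws',plane('top',*T(261,315.2),.056), 'inchassis',(h[:2]-c)@ex,(h[:2]-c)@ey)
s=cv2.imread('pics/scene0.png');cv2.imwrite('pics/sb.png',cv2.resize(s[185:290,200:335],None,fx=5.5,fy=5.5,interpolation=cv2.INTER_CUBIC))
print(proj('scene',h))
```

```text
red [0.5113 0.218  0.0969] [0.0002 0.0002] top@98 [0.5111 0.2179 0.098 ] scene@98 [0.5121 0.2185 0.098 ]
blue [0.5296 0.13   0.0968] [0.0003 0.0003] top@98 [0.5292 0.13   0.098 ] scene@98 [0.5304 0.1306 0.098 ]
[[ 0.7352 -0.0562]
 [ 0.7049 -0.2937]
 [ 0.4869 -0.264 ]
 [ 0.5174 -0.0268]]
sides [np.float64(0.2197), np.float64(0.2394), np.float64(0.22), np.float64(0.2392)]
yaw -0.13503123848077955 -0.12758800392697484
c [ 0.6110935  -0.16018812] mark [ 0.59509282 -0.12773955]
hole [ 0.60124971 -0.12593848  0.056     ] screws [ 0.60076411 -0.12592495  0.056     ] inchassis -0.014364917243176564 0.032718709563637184
[273.4801419  229.15899129]
```

View pics/sb.png

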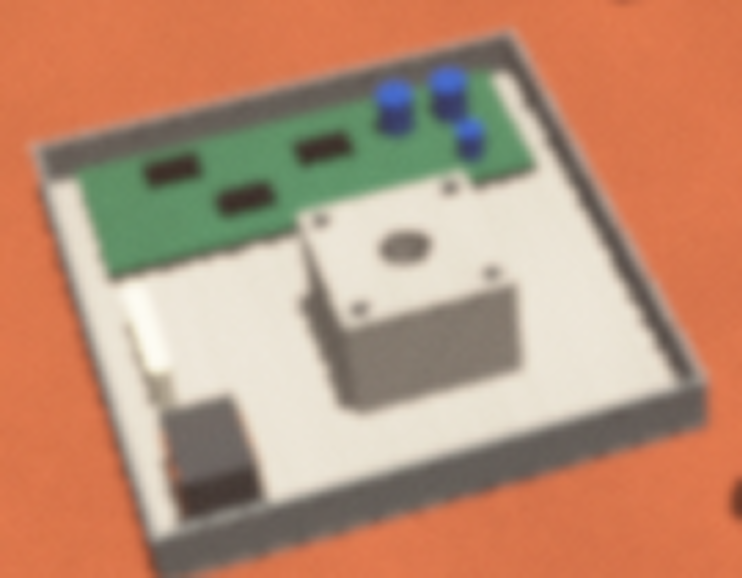

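```bash
cat >> h.py <<'E'
from scipy.spatial.transform import Rotation as Ro
def tool():
    s=status.state();w,x,y,z=s['tool_rot'];return np.array(s['tool_pos']),Ro.from_quat([x,y,z,w]).as_matrix(),s
def go(x,y,z,jaw=None):
    p,R,s=tool();d=R.T@(np.array([x,y,z])-p)*100
    print('shift cm',d.round(2))
    if jaw is not None:
        j=np.array([np.cos(jaw),np.sin(jaw),0]);a=np.arctan2(j@R[:,2],j@R[:,1]);print('twist',round(a,3),'or',round(a-np.sign(a)*np.pi,3))
E
python3 - <<'E'
from h import *
p,R,s=tool();print(R.round(3)); ja=np.arctan2(R[1,1],R[0,1]);print('jaw',ja,'q1',s['joint_pos'][0],'q6',s['joint_pos'][5])
d=np.array([.5113-.5296,.218-.13]);hx=np.arctan2(d[1],d[0])-np.pi/2;print('holder yaw',hx)
go(.511,.218,.16,hx)
E
```

```text
[[-0.     0.373 -0.928]
 [ 0.002 -0.928 -0.373]
 [-1.    -0.002 -0.   ]]
jaw -1.1880206050797537 q1 -1.3070046306455485 q6 -0.11898628890744152
holder yaw 0.20503233043558078
shift cm [  7.95 -63.58 -55.53]
twist -1.393 or 1.749
```

{"api": "carry_out", "payload": {"moves": [0.7,0,-63.6,-55.5,-1.393,0.7,0,-63.6,-55.5,-1.393,0.7,0,-63.6,-55.5,-1.393,0.7,0,-63.6,-55.5,-1.393,0.7,0,-63.6,-55.5,-1.393,0.7,0,-63.6,-55.5,-1.393,0.7,0,-63.6,-55.5,-1.393,0.7,0,-63.6,-55.5,-1.393,0.7,0,-63.6,-55.5,-1.393,0.7,0,-63.6,-55.5,-1.393,0.7,0,-63.6,-55.5,-1.393,0.7,0,-63.6,-55.5,-1.393]}}

```text
time: 1.15
tool_pos: [0.3977, -0.1055, 0.2393]
tool_rot: [0.55, 0.445, 0.549, -0.445]
contact_force: [1.0, 0.1, 0.3]
gripper_width: 0.701
```

Run:
```python
from h import *
p,R,s=tool();print(p,s['time'],s['joint_pos'].round(3),R[:,1].round(3))
go(.511,.218,.22,.205)
# large reds
for a,b in(((161.6,238.4),(467,319)),((170.6,293.9),(423,355))):
    print(plane('top',*a,.11).round(3))
```

```text
[ 0.39767784 -0.10548846  0.2392517 ] 1.15 [-0.441 -0.5    2.08   0.     1.561 -0.65 ] [0.978 0.207 0.001]
shift cm [  1.92  17.8  -29.29]
twist 0.004 or -3.138
[0.541 0.306 0.11 ]
[0.437 0.288 0.11 ]
```

{"api": "carry_out", "payload": {"moves": [0.7,1.9,17.8,-29.3,0,0.7,1.9,17.8,-29.3,0,0.7,1.9,17.8,-29.3,0,0.7,1.9,17.8,-29.3,0,0.7,1.9,17.8,-29.3,0,0.7,1.9,17.8,-29.3,0,0.7,1.9,17.8,-29.3,0,0.7,1.9,17.8,-29.3,0,0.7,1.9,17.8,-29.3,0,0.7,1.9,17.8,-29.3,0,0.7,1.9,17.8,-29.3,0,0.7,1.9,17.8,-29.3,0]}}

```text
time: 2.15
tool_pos: [0.512, 0.2146, 0.2201]
tool_rot: [0.548, 0.446, 0.548, -0.447]
contact_force: [0.3, 0.1, -0.8]
gripper_width: 0.701
```

Run:
```python
from h import *
p,R,s=tool();print(p,s['time'],s['joint_vel'].round(3))
ci=imaging.camera_info('wrist');save('wrist','w1.png')
import pickle;pickle.dump(ci,open('w1.pkl','wb'))
print(proj('wrist',[.5113,.218,.098],ci),proj('wrist',[.5296,.13,.098],ci), proj('wrist',p,ci))
```

```text
[0.51203305 0.2145905  0.22014465] 2.15 [-0.015 -0.014  0.003  0.002 -0.003  0.003]
[319.23102058 223.47171105] [319.38293256 337.82055718] [318.73817597 320.22409433]
```

View pics/w1.png

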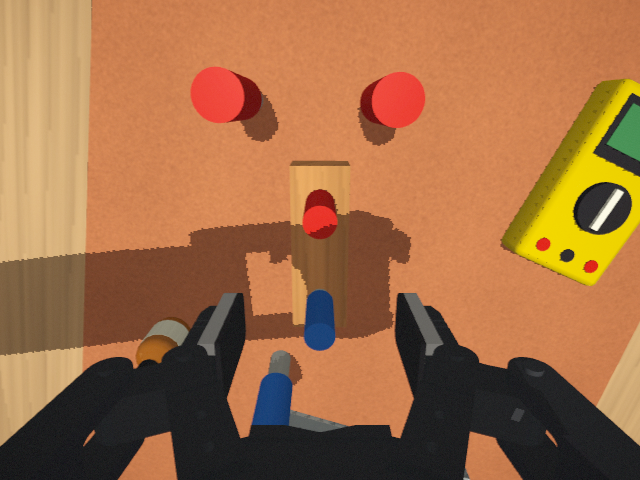

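The wrist view shows the red pin's top disc at (320,221), about 2 px from the predicted (319,223). The blue pin is at (320,337), and the large reds are well clear.

Run:
```python
from h import *
import pickle
ci=pickle.load(open('w1.pkl','rb'))
im=cv2.imread('pics/w1.png');h=cv2.cvtColor(im,cv2.COLOR_BGR2HSV)
m=(((h[...,0]<6)|(h[...,0]>172))&(h[...,1]>150)&(h[...,2]>180)).astype(np.uint8)
m[:180]=0
k,l,st,ce=cv2.connectedComponentsWithStats(m)
for i in range(1,k):
    if st[i,4]>100:
        print(st[i],ce[i]); (e)=cv2.fitEllipse(max(cv2.findContours((l==i).astype(np.uint8),0,1)[0],key=len));print(e)
        u,v=e[0]
X,e=tri([ray('top',210.1,253.7),ray('scene',403.6,314.6),ray('wrist',u,v,ci)]);print(X.round(4),np.round(e,4),plane('wrist',u,v,.097,ci))
go(X[0],X[1],.060,.205)
```

```text
[303 206  34  28 683] [318.05124451 218.40702782]
((318.1437683105469, 218.47042846679688), (24.371030807495117, 36.00832748413086), 71.53577423095703)
[537 238  13  12 126] [543.         243.79365079]
((543.0211181640625, 243.7633056640625), (10.702180862426758, 13.058245658874512), 62.234676361083984)
[584 261  14  11 119] [590.69747899 266.05882353]
((590.6998291015625, 266.0649719238281), (9.928299903869629, 13.242202758789062), 64.5880355834961)
[0.5539 0.2405 0.2019] [0.0671 0.0301 0.0557] [0.70699428 0.22599933 0.097     ]
shift cm [16.03  4.63 -1.73]
twist -0.001 or 3.14
```

Run:
```python
from h import *
import pickle
ci=pickle.load(open('w1.pkl','rb'))
u,v=319.7,221.5
X,e=tri([ray('top',210.1,253.7),ray('scene',403.6,314.6),ray('wrist',u,v,ci)]);print(X.round(4),np.round(e,4),plane('wrist',u,v,.097,ci))
go(X[0],X[1],.060,.205)
```

```text
[0.5114 0.2183 0.0966] [0.0002 0.0006 0.0007] [0.51138732 0.21915961 0.097     ]
shift cm [ 1.603e+01  1.000e-02 -4.100e-01]
twist -0.001 or 3.14
```

{"api": "carry_out", "payload": {"moves": [0.7,3,0,-0.4,0,0.7,6,0,-0.4,0,0.7,9,0,-0.4,0,0.7,11,0,-0.4,0,0.7,12.5,0,-0.4,0,0.7,14,0,-0.4,0,0.7,15,0,-0.4,0,0.7,15.6,0,-0.4,0,0.7,16.1,0,-0.4,0,0.7,16.1,0,-0.4,0,0.7,16.1,0,-0.4,0,0.7,16.1,0,-0.4,0]}}

```text
time: 3.2
tool_pos: [0.5122, 0.2196, 0.0604]
tool_rot: [0.549, 0.447, 0.548, -0.446]
contact_force: [-1.1, 0.5, 0.5]
gripper_width: 0.701
```

Run:
```python
from h import *
p,R,s=tool();print(p,s['time'],s['joint_vel'].round(3),s['contact_force'])
go(.5114,.2183,.058,.205)
save('wrist','w2.png')
```

```text
[0.51224475 0.21962537 0.06037754] 3.2 [ 0.005  0.001 -0.002  0.001 -0.001  0.   ] [-1.12595844  0.48796977  0.50978725]
shift cm [ 0.24 -0.11  0.11]
twist -0.0 or 3.141
```

View pics/w2.png

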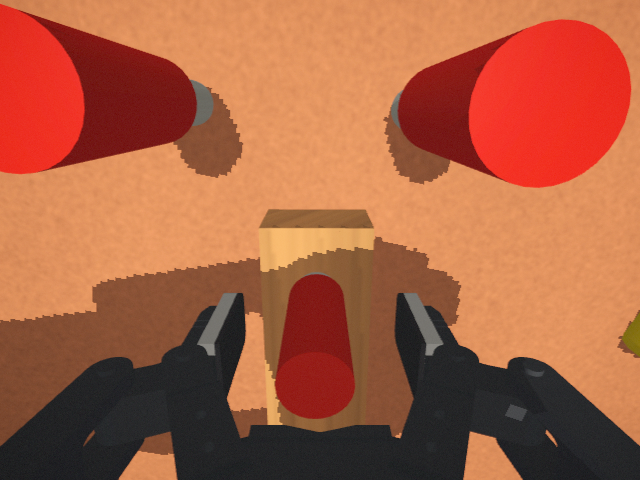

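The red handle is centred between the pads at (315,350). I'm closing on it.

{"api": "carry_out", "payload": {"moves": [0.7,0.2,-0.1,0.1,0,0.4,0.2,-0.1,0.1,0,0.2,0.2,-0.1,0.1,0,0,0.2,-0.1,0.1,0,0,0.2,-0.1,0.1,0,0,0.2,-0.1,0.1,0,0,0.2,-0.1,0.1,0,0,0.2,-0.1,0.1,0,0,0.2,-0.1,0.1,0,0,0.2,-0.1,0.1,0]}}

```text
time: 4.08
tool_pos: [0.511, 0.2184, 0.0576]
tool_rot: [0.549, 0.446, 0.548, -0.446]
contact_force: [0.6, -0.2, 2.0]
gripper_width: 0.269
```

{"api": "carry_out", "payload": {"moves": [0,-1,0,0,0,0,-3,0,0,0,0,-6,0,0,0,0,-9,0,0,0,0,-12,0,0,0,0,-14.5,0,0,0,0,-16,0,0,0,0,-16.5,0,0,0,0,-16.5,0,0,0,0,-16.5,0,0,0]}}

```text
time: 4.92
tool_pos: [0.5101, 0.2182, 0.2212]
tool_rot: [0.548, 0.446, 0.549, -0.447]
contact_force: [-0.2, 0.6, -1.2]
gripper_width: 0.271
```

Run:
```python
from h import *
p,R,s=tool();print(p,s['time'],s['joint_vel'].round(3),s['contact_force'],s['gripper_width'])
go(.601,-.126,.222,.205)
for n in ('wrist','top','scene'):save(n,n+'3.png')
t=cv2.imread('pics/top3.png')[200:300,170:310];s=cv2.imread('pics/scene3.png')[180:340,300:480]
cv2.imwrite('pics/c3.png',np.hstack([cv2.resize(t,(392,280)),cv2.resize(s,(315,280))]))
```

```text
[0.51006448 0.21815936 0.22121521] 4.9167 [ 0.001  0.017  0.025 -0.001  0.002 -0.002] [-0.16286623  0.56295795 -1.20014633] 0.27097807756862363
shift cm [-0.08  1.9  35.55]
twist -0.0 or 3.142
```

View pics/wrist3.png

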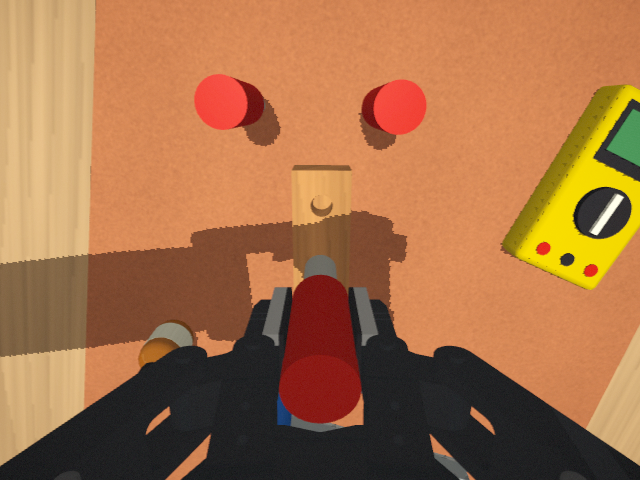

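View pics/scene3.png

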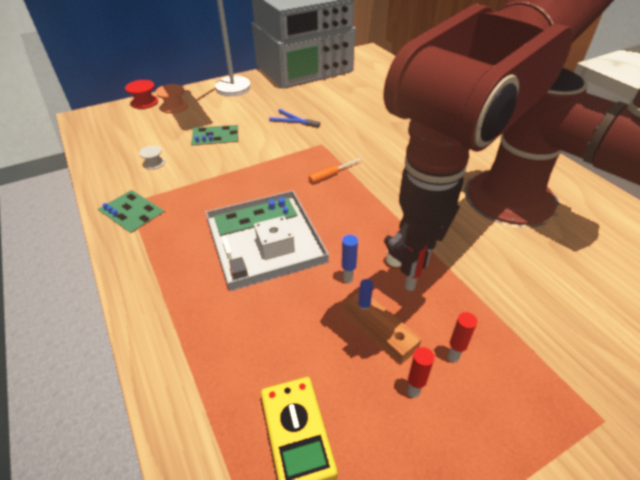

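The pin is held with its handle at (320,388) and shank pointing down at (320,265). The emptied hole shows at (321,205). I'm carrying it above the block.

{"api": "carry_out", "payload": {"moves": [0,0,0,1.5,0,0,0,0.3,4,0,0,0,0.6,7.5,0,0,0,0.9,11,0,0,0,1.1,14.5,0,0,0,1.3,18,0,0,0,1.5,21.5,0,0,0,1.7,25,0,0,0,1.8,28.5,0,0,0,1.9,31.5,0,0,0,1.9,34,0,0,0,1.9,35.5,0]}}

```text
time: 6.07
tool_pos: [0.6012, -0.1278, 0.2205]
tool_rot: [0.547, 0.446, 0.549, -0.447]
contact_force: [-0.2, -0.3, -1.0]
gripper_width: 0.265
```

{"api": "carry_out", "payload": {"moves": [0,1,0,0,0,0,2,0,0,0,0,2,0,0,0,0,2,0,0,0]}}

```text
time: 6.4
tool_pos: [0.6004, -0.1236, 0.2]
tool_rot: [0.547, 0.445, 0.55, -0.446]
contact_force: [0.3, 0.1, -2.3]
gripper_width: 0.264
```

Run:
```python
from h import *
import pickle
p,R,s=tool();print(p,s['time'],s['joint_vel'].round(3),s['contact_force'],s['gripper_width'])
go(.601,-.126,.118,.205)
ci=imaging.camera_info('wrist');pickle.dump(ci,open('w4.pkl','wb'));save('wrist','w4.png')
print(proj('wrist',[.601,-.126,.056],ci),'foot',proj('wrist',p-[0,0,.051],ci),'top',proj('wrist',p+[0,0,.039],ci))
```

```text
[ 0.60040051 -0.1236079   0.20003342] 6.4 [ 0.003 -0.018 -0.027 -0.002 -0.    -0.001] [ 0.29615455  0.12863012 -2.26538516] 0.2635249973929413
shift cm [8.2  0.04 0.27]
twist 0.002 or -3.14
[319.93674508 223.42256038] foot [319.24955238 269.06298314] top [317.88283626 388.63928971]
```

View pics/w4.png

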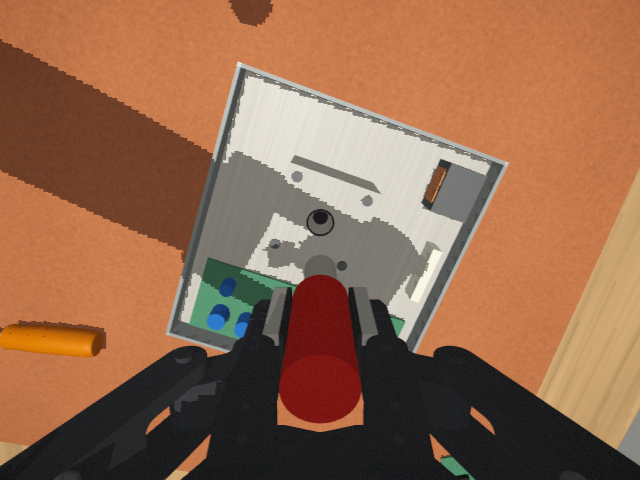

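Run:
```python
from h import *
import pickle
ci=pickle.load(open('w4.pkl','rb'));im=cv2.imread('pics/w4.png')
cv2.imwrite('pics/w4z.png',cv2.resize(im[200:300,265:375],None,fx=6,fy=6,interpolation=cv2.INTER_CUBIC))
for v in(222,222.5,223):print(plane('wrist',320,v,.056,ci).round(4))
p=np.array([.6004,-.1236,.149])
print(proj('wrist',p+[.01,0,0],ci)-proj('wrist',p,ci))
```

```text
[ 0.6008 -0.1249  0.056 ]
[ 0.6009 -0.1253  0.056 ]
[ 0.601  -0.1257  0.056 ]
[18.99948919  3.71041222]
```

View pics/w4z.png

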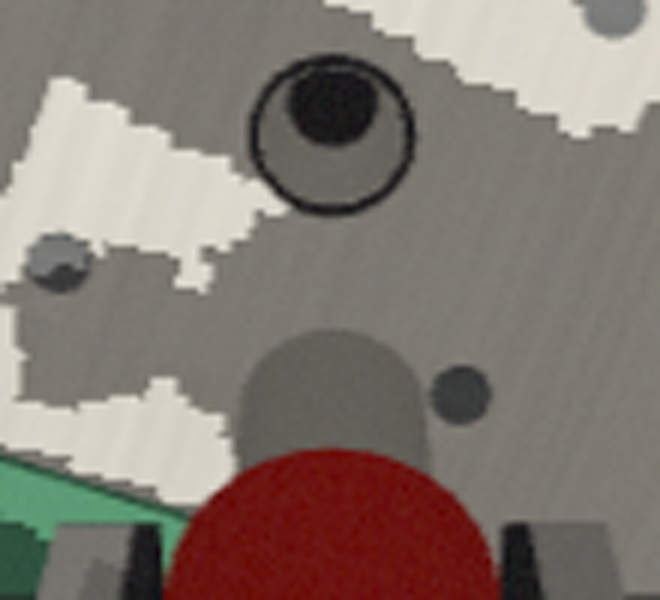

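Run:
```python
from h import *
go(.6005,-.1255,.113,.205)
```

```text
shift cm [ 8.82 -0.07  0.17]
twist 0.002 or -3.14
```

{"api": "carry_out", "payload": {"moves": [0,2,0,0.1,0,0,4,0,0.2,0,0,6,0,0.2,0,0,7.5,0,0.2,0,0,8.3,0,0.2,0,0,8.7,0,0.2,0,0,8.7,0,0.2,0,0,8.7,0,0.2,0,0,8.7,0,0.2,0,0,8.7,0,0.2,0]}}

```text
time: 7.28
tool_pos: [0.6029, -0.1275, 0.1169]
tool_rot: [0.549, 0.446, 0.548, -0.446]
contact_force: [0.6, 0.2, -0.2]
gripper_width: 0.266
```

Run:
```python
from h import *
import pickle
p,R,s=tool();print(p,s['time'],s['joint_vel'].round(3),s['contact_force'],s['gripper_width'],R[:,0].round(4))
go(.6005,-.1255,.107,.205)
ci=imaging.camera_info('wrist');pickle.dump(ci,open('w5.pkl','wb'));im=save('wrist','w5.png')
print(proj('wrist',[.601,-.1256,.056],ci),'foot',proj('wrist',p-[0,0,.051],ci))
cv2.imwrite('pics/w5z.png',cv2.cvtColor(cv2.resize(im[220:320,265:375],None,fx=6,fy=6,interpolation=cv2.INTER_CUBIC),cv2.COLOR_RGB2BGR))
```

```text
[ 0.60287355 -0.12753395  0.11686162] 7.2833 [-0.003  0.002  0.004 -0.    -0.    -0.001] [ 0.58045179  0.16151644 -0.22573241] 0.26563125301560375 [ 2.4e-03 -8.0e-04 -1.0e+00]
shift cm [ 0.99 -0.19 -0.25]
twist 0.0 or -3.141
[316.03298482 257.57920685] foot [318.71957845 268.7150534 ]
```

View pics/w5z.png

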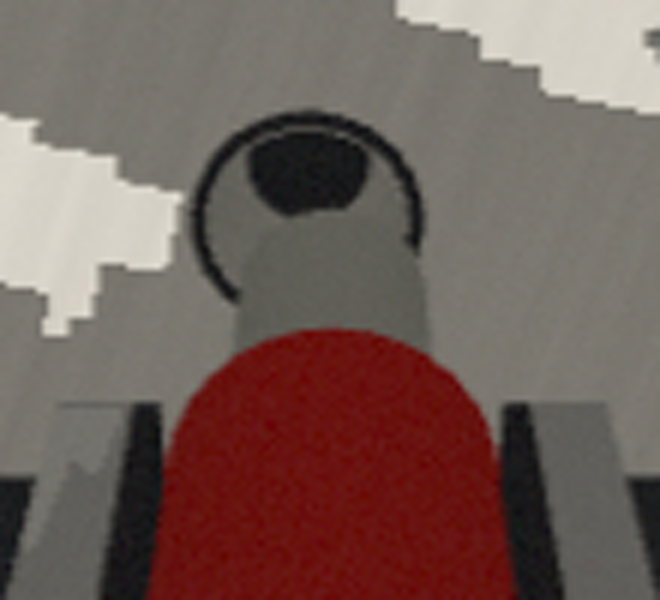

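{"api": "carry_out", "payload": {"moves": [0,0.2,-0.1,-0.15,0,0,0.4,-0.2,-0.25,0,0,0.6,-0.2,-0.25,0,0,0.6,-0.2,-0.25,0,0,0.6,-0.2,-0.25,0]}}

```text
time: 7.75
tool_pos: [0.5993, -0.1252, 0.1089]
tool_rot: [0.548, 0.446, 0.549, -0.446]
contact_force: [0.1, -0.6, -0.6]
gripper_width: 0.267
```

Run:
```python
from h import *
import pickle
p,R,s=tool();print(p,s['time'],s['joint_vel'].round(3),s['contact_force'],s['gripper_width'],R[:,0].round(4))
go(.6005,-.1255,.107,.205)
ci=imaging.camera_info('wrist');im=save('wrist','w6.png')
print(proj('wrist',[.601,-.1256,.056],ci),'foot',proj('wrist',p-[0,0,.051],ci))
cv2.imwrite('pics/w6z.png',cv2.cvtColor(cv2.resize(im[220:320,265:375],None,fx=6,fy=6,interpolation=cv2.INTER_CUBIC),cv2.COLOR_RGB2BGR))
```

```text
[ 0.59925697 -0.12519606  0.10889127] 7.75 [ 0.001 -0.    -0.005 -0.    -0.    -0.   ] [ 0.09400568 -0.62349116 -0.57447789] 0.2669327287937789 [-7.e-04  2.e-04 -1.e+00]
shift cm [0.19 0.12 0.06]
twist -0.0 or 3.142
[322.1227114  268.78528244] foot [318.98192046 268.8709142 ]
```

View pics/w6z.png

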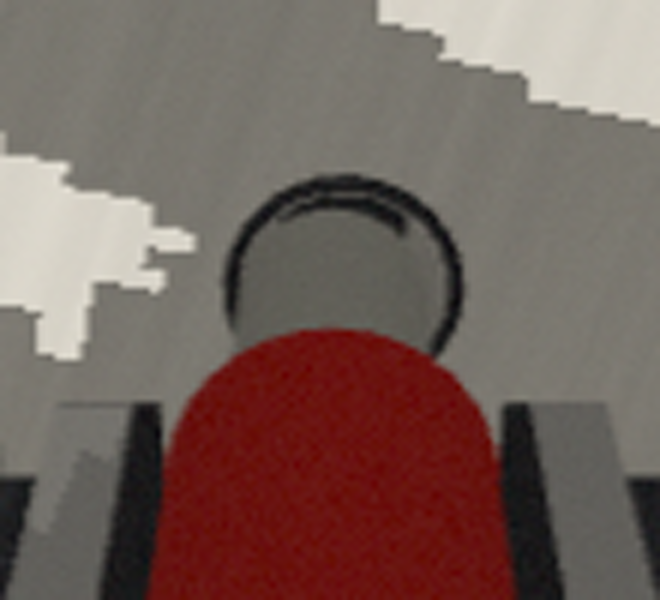

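{"api": "carry_out", "payload": {"moves": [0,0.05,0.05,0.05,0,0,0.1,0.1,0.05,0,0,0.15,0.1,0.05,0,0,0.2,0.1,0.05,0,0,0.25,0.1,0.05,0,0,0.3,0.1,0.05,0,0,0.35,0.1,0.05,0,0,0.35,0.1,0.05,0]}}

```text
time: 8.47
tool_pos: [0.6005, -0.1255, 0.1056]
tool_rot: [0.548, 0.446, 0.549, -0.446]
contact_force: [1.1, 0.6, -1.6]
gripper_width: 0.266
```

Run:
```python
from h import *
p,R,s=tool();print(p,s['time'],s['joint_vel'].round(3),s['contact_force'],s['gripper_width'],R[:,0].round(4))
go(.6005,-.1255,.107,.205)
```

```text
[ 0.60051164 -0.12553469  0.10562624] 8.4667 [-0.001 -0.001 -0.002  0.001  0.001 -0.003] [ 1.12628277  0.59346165 -1.58194282] 0.2658766772487973 [-3.e-04  1.e-04 -1.e+00]
shift cm [-0.14 -0.   -0.  ]
twist -0.0 or 3.142
```

{"api": "carry_out", "payload": {"moves": [0,0.05,0,0,0,0,0.1,0,0,0,0,0.15,0,0,0,0,0.2,0,0,0,0,0.25,0,0,0,0,0.25,0,0,0]}}

```text
time: 8.97
tool_pos: [0.6005, -0.1255, 0.1031]
tool_rot: [0.548, 0.446, 0.549, -0.446]
contact_force: [-0.3, -0.3, -1.2]
gripper_width: 0.266
```

{"api": "carry_out", "payload": {"moves": [0,0.05,0,0,0,0,0.1,0,0,0,0,0.15,0,0,0,0,0.2,0,0,0,0,0.25,0,0,0,0,0.3,0,0,0,0,0.35,0,0,0,0,0.4,0,0,0,0,0.4,0,0,0]}}

```text
time: 9.72
tool_pos: [0.6005, -0.1255, 0.0992]
tool_rot: [0.548, 0.446, 0.549, -0.446]
contact_force: [-0.7, 0.2, -1.3]
gripper_width: 0.267
```

Run:
```python
from h import *
im=save('wrist','w7.png')
cv2.imwrite('pics/w7z.png',cv2.cvtColor(cv2.resize(im[220:320,265:375],None,fx=6,fy=6,interpolation=cv2.INTER_CUBIC),cv2.COLOR_RGB2BGR))
```

```text
(no output)
```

View pics/w7z.png

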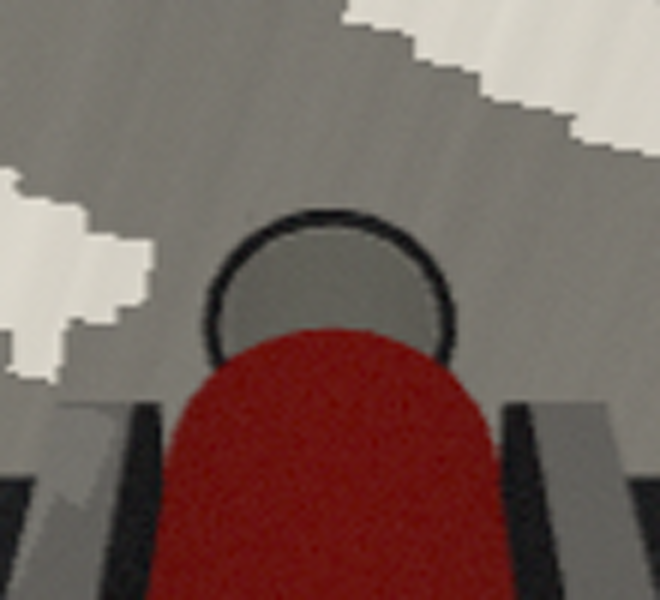

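The shank sits inside the ring, concentric with it at zoomed (330,320), and there is no contact force. I'm continuing down.

{"api": "carry_out", "payload": {"moves": [0,0.08,0,0,0,0,0.16,0,0,0,0,0.24,0,0,0,0,0.32,0,0,0,0,0.4,0,0,0,0,0.48,0,0,0,0,0.56,0,0,0,0,0.64,0,0,0,0,0.7,0,0,0,0,0.7,0,0,0]}}

```text
time: 10.6
tool_pos: [0.6005, -0.1255, 0.0921]
tool_rot: [0.548, 0.446, 0.549, -0.446]
contact_force: [-0.3, 0.3, -1.2]
gripper_width: 0.267
```

{"api": "carry_out", "payload": {"moves": [0,0.06,0,0,0,0,0.12,0,0,0,0,0.18,0,0,0,0,0.24,0,0,0,0,0.3,0,0,0,0,0.36,0,0,0,0,0.42,0,0,0,0,0.48,0,0,0,0,0.54,0,0,0,0,0.6,0,0,0]}}

```text
time: 11.43
tool_pos: [0.6008, -0.1257, 0.0867]
tool_rot: [0.549, 0.446, 0.548, -0.446]
contact_force: [-3.1, 0.5, 5.6]
gripper_width: 0.265
```

Run:
```python
from h import *
p,R,s=tool();print(p,s['time'],s['contact_force'],s['ft_torque'],R[:,0].round(4))
```

```text
[ 0.60075417 -0.12565623  0.08671647] 11.4333 [-3.14580272  0.52896278  5.60961464] [0.13228776 0.53277928 0.0075515 ] [ 3.e-04 -2.e-04 -1.e+00]
```

The force is now about 7 N upward relative to before, which matches the plunger's friction.

{"api": "carry_out", "payload": {"moves": [0,0.08,0,0,0,0,0.16,0,0,0,0,0.24,0,0,0,0,0.32,0,0,0,0,0.4,0,0,0,0,0.48,0,0,0,0,0.56,0,0,0,0,0.64,0,0,0,0,0.72,0,0,0,0,0.8,0,0,0]}}

```text
time: 12.27
tool_pos: [0.6007, -0.1256, 0.0783]
tool_rot: [0.549, 0.446, 0.548, -0.446]
contact_force: [-1.5, 0.9, 4.9]
gripper_width: 0.267
```

Run:
```python
from h import *
p,R,s=tool();print(p,s['time'],s['contact_force'],s['ft_torque'],R[:,0].round(4))
save('wrist','w8.png')
```

```text
[ 0.60070943 -0.12561771  0.0782807 ] 12.2667 [-1.54965182  0.86014336  4.89593941] [ 0.04452721  0.34368777 -0.06899457] [ 3.e-04 -1.e-04 -1.e+00]
```

View pics/w8.png

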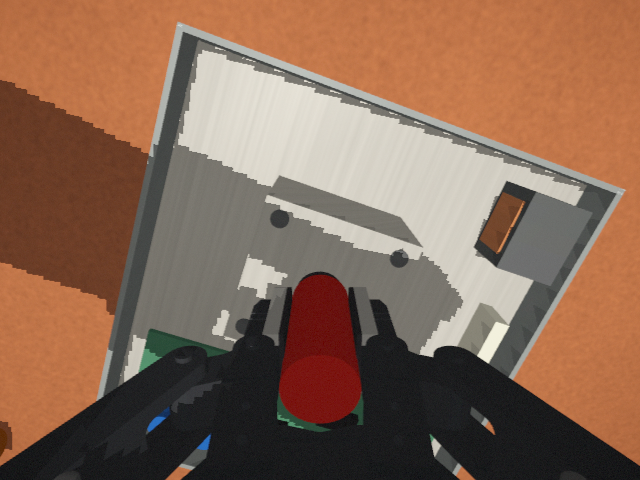

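The handle hasn't slipped (its top is still at (320,388)), and the shoulder is just above the ring.

{"api": "carry_out", "payload": {"moves": [0,0.05,0,0,0,0,0.1,0,0,0,0,0.15,0,0,0,0,0.2,0,0,0,0,0.25,0,0,0,0,0.3,0,0,0,0,0.35,0,0,0]}}

```text
time: 12.9
tool_pos: [0.6007, -0.1256, 0.0748]
tool_rot: [0.549, 0.446, 0.548, -0.446]
contact_force: [-1.0, 0.5, 4.4]
gripper_width: 0.267
```

{"api": "carry_out", "payload": {"moves": [0,0.03,0,0,0,0,0.06,0,0,0,0,0.09,0,0,0]}}

```text
time: 13.15
tool_pos: [0.6007, -0.1256, 0.0739]
tool_rot: [0.549, 0.446, 0.548, -0.446]
contact_force: [-1.7, 0.4, 4.8]
gripper_width: 0.266
```

{"api": "carry_out", "payload": {"moves": [0,0.03,0,0,0,0,0.06,0,0,0]}}

```text
time: 13.32
tool_pos: [0.6007, -0.1256, 0.0733]
tool_rot: [0.549, 0.446, 0.548, -0.446]
contact_force: [-0.8, 0.0, 4.2]
gripper_width: 0.264
```

{"api": "carry_out", "payload": {"moves": [0,0.03,0,0,0,0,0.06,0,0,0]}}

```text
time: 13.48
tool_pos: [0.6007, -0.1256, 0.0727]
tool_rot: [0.549, 0.446, 0.548, -0.446]
contact_force: [-0.9, 0.3, 4.1]
gripper_width: 0.266
```

{"api": "carry_out", "payload": {"moves": [0,0.03,0,0,0,0,0.06,0,0,0]}}

```text
time: 13.65
tool_pos: [0.6007, -0.1256, 0.0721]
tool_rot: [0.549, 0.446, 0.549, -0.446]
contact_force: [-1.3, 0.3, 4.9]
gripper_width: 0.263
```

{"api": "carry_out", "payload": {"moves": [0,0.03,0,0,0,0,0.06,0,0,0]}}

```text
time: 13.82
tool_pos: [0.6007, -0.1256, 0.0715]
tool_rot: [0.549, 0.446, 0.548, -0.446]
contact_force: [-0.3, -0.1, 5.8]
gripper_width: 0.263
```

{"api": "carry_out", "payload": {"moves": [0,0.03,0,0,0,0,0.06,0,0,0]}}

```text
time: 13.98
tool_pos: [0.6007, -0.1256, 0.0715]
tool_rot: [0.549, 0.446, 0.549, -0.446]
contact_force: [-1.9, 0.8, 9.1]
gripper_width: 0.263
```

Run:
```python
from h import *
im=save('wrist','w9.png');s=save('scene','s9.png')
a=cv2.resize(im[250:420,240:400],(400,425),interpolation=cv2.INTER_CUBIC);b=cv2.resize(s[180:265,230:310],(400,425),interpolation=cv2.INTER_CUBIC)
cv2.imwrite('pics/c9.png',cv2.cvtColor(np.hstack([a,b]),cv2.COLOR_RGB2BGR))
```

```text
(no output)
```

View pics/c9.png

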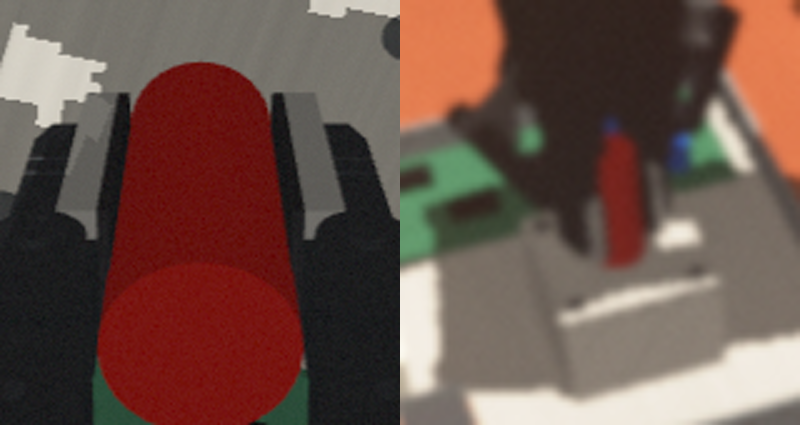

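The z reading has stopped at 0.0715 and the force is rising, so the shoulder has probably met the block. I'm pressing a little more to confirm.

{"api": "carry_out", "payload": {"moves": [0,0.04,0,0,0,0,0.06,0,0,0]}}

```text
time: 14.25
tool_pos: [0.6008, -0.1256, 0.0715]
tool_rot: [0.549, 0.446, 0.549, -0.446]
contact_force: [-5.0, 0.3, 10.2]
gripper_width: 0.267
```

{"api": "carry_out", "payload": {"moves": [0,0.05,0,0,0,0,0.1,0,0,0,0,0.1,0,0,0]}}

```text
time: 14.5
tool_pos: [0.6008, -0.1256, 0.0715]
tool_rot: [0.548, 0.446, 0.549, -0.446]
contact_force: [-6.0, 1.7, 15.2]
gripper_width: 0.263
```

{"api": "carry_out", "payload": {"moves": [0,0.1,-0.03,0,0,0,0.15,-0.03,0,0,0,0.15,-0.03,0,0]}}

```text
time: 14.75
tool_pos: [0.6009, -0.1257, 0.0714]
tool_rot: [0.549, 0.446, 0.549, -0.446]
contact_force: [-8.7, 2.4, 20.2]
gripper_width: 0.266
```

{"api": "carry_out", "payload": {"moves": [0,-0.12,0,0,0,0,-0.25,0,0,0,0,-0.25,0,0,0]}}

```text
time: 15.0
tool_pos: [0.6007, -0.1256, 0.0715]
tool_rot: [0.549, 0.446, 0.548, -0.446]
contact_force: [-2.7, 0.9, 9.2]
gripper_width: 0.27
```

{"api": "carry_out", "payload": {"moves": [0.4,0,0,0,0,0.7,0,0,0,0,0.7,0,0,0,0,0.7,0,0,0,0,0.7,0,0,0,0,0.7,0,0,0,0,0.7,0,0,0,0]}}

```text
time: 15.58
tool_pos: [0.6002, -0.1256, 0.0701]
tool_rot: [0.548, 0.446, 0.549, -0.446]
contact_force: [-1.2, -0.5, -0.2]
gripper_width: 0.702
```

Run:
```python
from h import *
p,R,s=tool();print(p,s['time'],s['contact_force'],s['gripper_width'])
save('wrist','w10.png')
```

```text
[ 0.60019125 -0.1256177   0.07005845] 15.5833 [-1.22562765 -0.48230565 -0.23990813] 0.7016505249414429
```

View pics/w10.png

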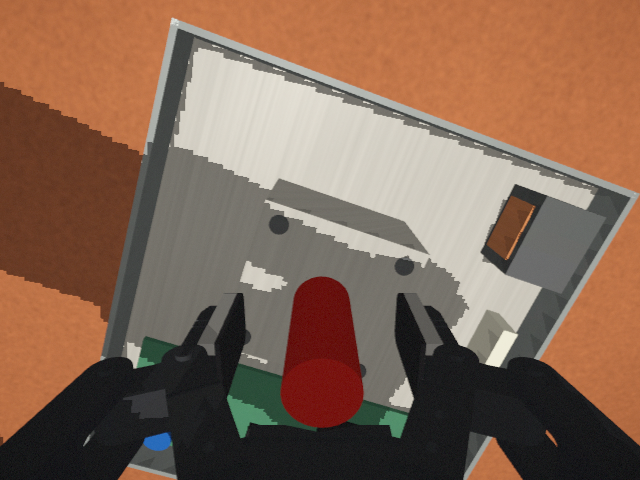

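The pin is released and stands upright between the open pads, with its handle running from (320,280) to (322,395). I'm backing straight up.

{"api": "carry_out", "payload": {"moves": [0.7,-1,0,0,0,0.7,-2.5,0,0,0,0.7,-4.5,0,0,0,0.7,-7,0,0,0,0.7,-10,0,0,0,0.7,-13,0,0,0,0.7,-15,0,0,0,0.7,-16,0,0,0,0.7,-16,0,0,0,0.7,-16,0,0,0]}}

```text
time: 16.47
tool_pos: [0.6002, -0.1256, 0.2302]
tool_rot: [0.549, 0.446, 0.548, -0.446]
contact_force: [-0.2, 0.0, -1.1]
gripper_width: 0.698
```

{"api": "carry_out", "payload": {"moves": [0.7,0,-3,0,0,0.7,0,-6,0,0,0.7,0,-10,0,0,0.7,0,-14,0,0,0.7,0,-17,0,0,0.7,0,-19,0,0,0.7,0,-19,0,0,0.7,0,-19,0,0]}}

```text
time: 17.13
tool_pos: [0.4129, -0.164, 0.2281]
tool_rot: [0.547, 0.447, 0.549, -0.447]
contact_force: [0.1, 0.6, 0.4]
gripper_width: 0.699
```

Run:
```python
from h import *
p,R,s=tool();print(p,s['time'],s['contact_force'],s['gripper_width'],s['joint_vel'].round(3))
t=save('top','t11.png');s=save('scene','s11.png')
a=cv2.resize(t[145:270,335:470],(400,370),interpolation=cv2.INTER_CUBIC);b=cv2.resize(s[190:290,210:320],(400,370),interpolation=cv2.INTER_CUBIC)
cv2.imwrite('pics/c11.png',cv2.cvtColor(np.hstack([a,b]),cv2.COLOR_RGB2BGR))
h=np.array([.601,-.1256]); print([ (z,proj('scene',[*h,z]).round(1),proj('top',[*h,z]).round(1)) for z in(.056,.112)])
```

```text
[ 0.4129462  -0.16400249  0.22813252] 17.1333 [0.10365941 0.62182393 0.44955448] 0.698993664991367 [ 0.022  0.032 -0.04   0.001 -0.004  0.001]
[(0.056, array([273.6, 229.2]), array([386.6, 207.5])), (0.112, array([271.4, 209.6]), array([390.7, 202.9]))]
```

View pics/c11.png

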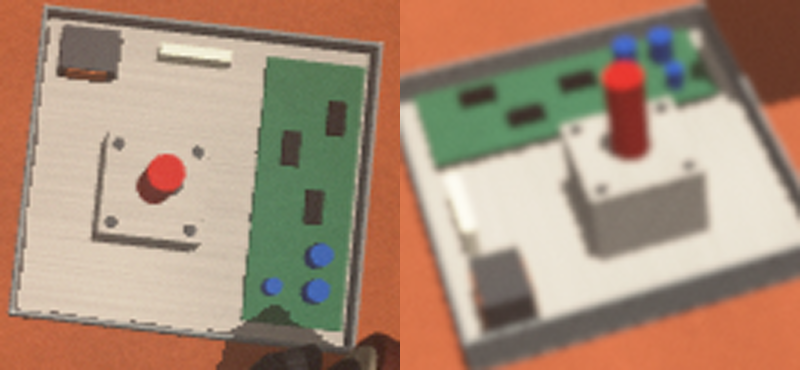

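View pics/t11.png

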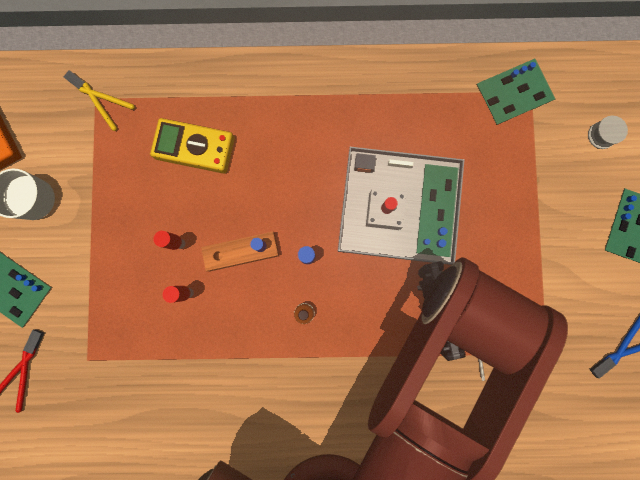

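Run:
```python
from h import *
def disc(f,x0,x1,y0,y1):
    im=cv2.imread('pics/'+f);h=cv2.cvtColor(im,cv2.COLOR_BGR2HSV)
    m=((h[...,0]<5)|(h[...,0]>172))&(h[...,1]>170)&(h[...,2]>175)
    k=np.zeros_like(m);k[y0:y1,x0:x1]=1;m&=k
    v,u=np.nonzero(m);return u.mean(),v.mean(),len(u)
for lab,ft,fs,bt,bs in(('before','top0.png','scene0.png',(200,225,240,265),(393,412,305,342)),('after','t11.png','s11.png',(380,402,192,220),(260,284,200,235))):
    a=disc(ft,*bt);b=disc(fs,*bs);X,e=tri([ray('top',*a[:2]),ray('scene',*b[:2])]);print(lab,np.round(a,1),np.round(b,1),X.round(4),np.round(e,4))
```

```text
before [209.8 253.7 116. ] [403.6 314.6 133. ] [0.5115 0.2184 0.0974] [0.0004 0.0004]
after [390.3 203.1 107. ] [270.8 210.2  61. ] [ 0.6016 -0.1256  0.1102] [0.0008 0.0008]
```

Run:
```python
from h import *
print(workorder.job_done())
```

```text
the job is handed in; nothing more can be done
None
```

The red-handled pin is in the socket block, pressed home and released. The arm is backed clear, and I handed the job in at about 17 s of the 72 s limit.

- **Finding the hole:** I located the mouth visually, by agreement of the top, scene and wrist views, about 6 mm from the nominal mark. The shank dropped in first time, so the sliding-circle search wasn't needed.
- **Pressing:** Vertical contact force never read above about 20 N. I felt the plunger's roughly 6–7 N, then a hard stop at a tool height of 0.0715 m. The height expected with the shoulder on the block was 0.0716 m.
- **Last checks:** In the top and scene views the pin stands upright at the hole, with no steel shank showing. Its top measured 0.110 m high against 0.112 m expected. That 2 mm is within calibration error, and on the low side, so it does not suggest a gap.
- **Not measured directly:** I inferred that the handle is flush and how far the plunger moved from the hard stop and the measured heights. The plunger value itself was not available to read.
- **Bystanders:** The blue pin, meter and bottle look unmoved in the last top view. The arm partly hides the screwdriver in that picture, but nothing went near it.

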